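# Clear the soldering mat: lamp aside, headset on its rail

### The arm

A 6-joint arm with a two-finger parallel gripper is mounted at the origin on the work surface. World frame = base frame: x ahead of the robot, y to its left, z up, the work surface at z = 0. Lengths are in m, angles in rad, forces in N, time in s.
With the tool pointing down it reaches from about 0.425 to 0.95 m from the base axis. Payload 3.5 kg.
Tool frame: the origin (TCP) lies at the very end of the fingers, on their centre line; the grasp point (between the pads) lies 19 mm behind it (ctrl.pinch_z is the distance from the TCP to the grasp point, in m); z points along the fingers, y is the line along which they close (so a half turn about z gives the same grasp; the last joint's range is limited). The gripper opens to 85 mm and grips with 20 to 120 N. Pads are 22 mm wide; open, the fingers measure 114 mm over their backs; the gripper's body (76 mm by 85 mm) begins 54 mm behind the grasp point. The pads swing forward as they close: fully open they stand 13 mm farther back than shut.
Start: joints at [1.09, 0.286, 1.577, -0, 1.279, -0.15], TCP at [0.219, 0.638, 0.21] pointing down, gripper open.
Joint ranges: [-2.77, 2.77], [-0.9, 2.22], [0.21, 2.48], [-1.53, 4.67], [0.24, 2.81], [-2.84, 2.84]. Speed limits (rad/s): [2.79, 2.79, 3.14, 3.14, 3.14, 3.14].

### API

Orientations are given as a unit quaternion [x, y, z, w].
In Python, from plant import ctrl gives the robot as it stands. The module is installed in compiled form; this text tells all that it offers.
- The arm moves only by the shell command python3 -m crank 'ROWS' [OPENING] [FORCE]. ROWS is JSON, a list of rows, each a list of 6 numbers: the shift along the tool's x, y, z in cm, then the turn, a rotation vector about the tool's x, y, z in rad. In form: [[tx, ty, tz, rx, ry, rz], ...]. A call has 1 to 10 rows; each row is the pose to reach, as a shift and turn from the pose commanded when the call began, along the tool's axes at that moment; what a row does not reach only later rows make up. A row lasts 1/10 s, in which the tool goes at most 50 mm and 8.59 degrees, less where a joint would pass 70% of its speed; a pose out of reach is approached as far as the arm can. A call with a gripper value outside its range is refused whole. OPENING is the opening, from 0 (shut) to 1 (fully open), set as the call begins (- or left out, the last holds). The fingers move at their own pace and stop on an object; FORCE is the grip in N (left out, the last holds). Time passes only in rows, so rows that repeat a pose let the fingers close. It gives the time, the measured TCP pose, the force, the opening and the grip force at its end, in the units of the state.
- ctrl.get_state(): the state, without advancing time (a new reading comes with each control period).
- ctrl.read_camera(name): name is "side" or "top" or "wrist"; returns (picture, depth): 384x512x3 uint8, blue, green, red; 384x512 float32, m along the optical axis (not along the pixel's ray), 0 where there is no reading.
- ctrl.camera_info(name): a dict with "K" (3x3 intrinsics, pixels), "k1" (the pictures are not rectified: a ray, as slopes to the right and down, at radius r is drawn at 1 + k1 r^2 times it, then the intrinsics apply), "origin" and "orientation" of the camera in the world. Camera axes: x right, y down, z forward; pixel columns grow to the right and rows downward; lengths in m; the calibration is good to about 2 mm. A picture is of the moment at which its call begins: read the wrist's pose just before it. camera_info takes no time and is no camera call; for the wrist camera it gives the pose at the moment of the call.
- ctrl.sign_off(): hands the job in; it is judged then, once.
The state is a dict: "time": time; "qpos": joint angles; "dq": joint speeds; "joint_efforts": joint torques, N m; "eef_pos": TCP position; "tcp_rot": TCP orientation; "contact_force": force on the tool from outside, world axes, zero at the start; "wrist_torque": the same for the moment, N m; "opening": opening from 0.0 (shut) to 1.0 (fully open); "finger_force": force on a finger pad.
Only numpy, scipy, OpenCV 4.12 (cv2) and the standard library are available. Lean on these libraries where they do the work, as an engineer would, in place of code of your own. Each camera call takes 0.05 s, during which the arm holds its last target. There are 200 camera calls.

### The job

Clear the grey work mat for the next board. First swing the bench lamp aside on its pivot until no part of its round head is above the mat, leaving the headset standing where it is; then hang the headset by its headband over the middle part of the steel rail, headband roughly square across the bar and level, one ear cup on each side, and leave it hanging still. Do not let the headset tip over or fall, and leave the flux bottle, screwdriver, white ring and soldering-iron stand where they are.

Things in the scene. Friction and masses are not known exactly. Their poses are not given: they have to be found in the camera images.
- mat: Fixed thin grey work mat with two yellow edge lines, 280 (x) x 260 (y) x 3 mm thick, lying on the green table. Origin at the centre of its underside, z up.
- lamp_grip (a point): Point 235 mm above the table on the axis of the upright orange grip (16 mm diameter, from 192 to 252 mm above the table) on the centre of the white round lamp head (100 mm diameter, 168 to 193 mm above the table). The head stays level as the arm, a 14 mm tube at 182 mm height, swings.
- lamp_pivot (a point): Point on the vertical pivot axis of the lamp arm, on the lamp's fixed post (80 mm round foot, 22 mm post), 182 mm above the table. The axis of the grip is 220 mm from it horizontally. The post stands just beyond the mat's far edge.
- lamp_arm (a joint): Angle of the lamp arm about its vertical pivot, -0.6 to 1.5 rad. At 0 it points from the pivot roughly toward -x (within 0.3 rad); it grows as the head swings to the robot's left (+y), clockwise from above. Light friction: 1 to 2 N at the grip; it stays where it is left.
- headset: Loose 0.2 kg headset standing on the mat on its two blue ear cups, black headband on top; 160 mm wide (y), 145 tall. Origin midway between the cups' undersides, z up; arch in its y-z plane, a bar passes through along x. Cups 60 (x) x 66 (z) mm, inner faces at y = -53 and +53 mm. The band's flat middle is 22 mm wide (x), 84 long (y), 22 thick: z = 123 to 145 mm.
- band_under (a point): Centre of the underside of the headset's headband, 123 mm above the headset's origin: this rests on the bar when hung.
- rail: Fixed steel rail: horizontal bar of 16 mm diameter along its own y, 240 mm long, on two upright posts at its ends; bar axis 155 mm above the table. Origin on the table below the bar's middle.
- flux: Bystander: flux bottle with a red cap, 44 mm diameter, 100 mm tall, standing. Origin at its underside.
- driver: Bystander: black-handled screwdriver, 190 mm long, lying on the table.
- led_ring: Bystander: flat white ring board, 130 mm outside, 90 mm inside, 6 mm thick, lying on the table. Origin at the centre of its underside.
- iron_stand: Bystander: soldering-iron stand with yellow sponge and steel tube, 90 x 140 mm, 65 mm tall, 0.9 kg. Origin at the centre of its underside.

How it is judged:
By the outcome, as a careful person would: the job done as asked, in the order asked, and still so for the second after the job is handed in, with the robot touching nothing.
It also fails if it takes over 64 s, if anything falls off the work surface, if the arm or the gripper's body presses on something with over 40 N, if the wrist force passes 120 N, or if a joint passes its speed limit or range.

## Working session

There is one attempt and no reset: what is moved stays moved. The work goes in short steps, Python scripts to look and compute and a shell command to move; the robot and the scene stay as the last step left them, time stands still between calls to the robot, and variables do not carry over. Pictures are saved under pics/ and viewed, at most 12 in all, crops included, and the job is handed in when it is done.

```bash
mkdir -p pics
cat > h.py <<'E'
import numpy as np, cv2
from scipy.spatial.transform import Rotation as R
from plant import ctrl
def ray(info,u,v):
    K=np.array(info["K"],float);k=float(info["k1"])
    d=cv2.undistortPoints(np.array([[[u,v]]],float),K,np.array([k,0,0,0,0.]))[0,0]
    return np.array([d[0],d[1],1.])
def world(info,u,v,z):
    return np.array(info["origin"])+R.from_quat(info["orientation"]).as_matrix()@(ray(info,u,v)*z)
def onz(info,u,v,h):
    o=np.array(info["origin"]);d=R.from_quat(info["orientation"]).as_matrix()@ray(info,u,v)
    return o+d*(h-o[2])/d[2]
def cloud(info,depth):
    K=np.array(info["K"],float);h,w=depth.shape
    uv=np.stack(np.meshgrid(np.arange(w),np.arange(h)),-1).reshape(-1,1,2).astype(float)
    d=cv2.undistortPoints(uv,K,np.array([float(info["k1"]),0,0,0,0.])).reshape(h,w,2)
    P=np.dstack([d,np.ones((h,w))])*depth[...,None]
    return P@R.from_quat(info["orientation"]).as_matrix().T+np.array(info["origin"])
def proj(info,p):
    Rm=R.from_quat(info["orientation"]).as_matrix();c=Rm.T@(np.array(p)-np.array(info["origin"]))
    a,b=c[0]/c[2],c[1]/c[2];s=1+float(info["k1"])*(a*a+b*b);K=np.array(info["K"])
    return K[0,0]*a*s+K[0,2],K[1,1]*b*s+K[1,2]
E
python3 - <<'E'
from h import *
for n in("top","side","wrist"):
    i=ctrl.camera_info(n);p,d=ctrl.read_camera(n)
    print(n,i); cv2.imwrite(f"pics/{n}0.png",p); np.savez(f"{n}0.npz",p=p,d=d,info=np.array(i,dtype=object))
s=ctrl.get_state();print(s)
E
```

```text
top {'K': array([[377.45244485,   0.        , 250.46411468],
       [  0.        , 377.45244485, 188.77849816],
       [  0.        ,   0.        ,   1.        ]]), 'k1': 0.01633795297731539, 'origin': array([ 0.28104268, -0.00967266,  1.36004793]), 'orientation': array([ 0.73019789, -0.67502231,  0.07166215, -0.07759162])}
side {'K': array([[382.39257045,   0.        , 254.26463473],
       [  0.        , 382.39257045, 199.42215429],
       [  0.        ,   0.        ,   1.        ]]), 'k1': 0.03317144318736773, 'origin': array([ 0.24928759, -0.76582456,  1.06432803]), 'orientation': array([ 0.91992685, -0.15607629,  0.058958  , -0.35482212])}
wrist {'K': array([[274.41282454,   0.        , 255.74890167],
       [  0.        , 274.41282454, 192.77043225],
       [  0.        ,   0.        ,   1.        ]]), 'k1': -0.06632016525729888, 'origin': array([0.15245311, 0.66264641, 0.37254212]), 'orientation': array([0.80611055, 0.57515452, 0.08031084, 0.11372436])}
{'time': 0.15, 'qpos': array([ 1.08998408e+00,  2.87007799e-01,  1.57783820e+00,  1.40366524e-05,
        1.27857490e+00, -1.49981470e-01]), 'dq': array([-0.00121463,  0.00086965, -0.00570998,  0.00198103,  0.00067248,
       -0.00101686]), 'joint_efforts': array([-6.52989300e-06, -4.06607330e+01, -2.93142182e+01, -2.32322482e-04,
        3.97082840e-03, -6.61067233e-06]), 'eef_pos': array([0.21896331, 0.63792674, 0.2093359 ]), 'tcp_rot': array([ 1.64663995e-01,  9.86349296e-01, -8.66944247e-04, -2.89941496e-04]), 'contact_force': array([-0.02290488, -0.83247413, -0.32934964]), 'wrist_torque': array([0.0012722 , 0.04006625, 0.010297  ]), 'finger_force': 0.0, 'opening': 1.000745810473525}
```

View pics/top0.png

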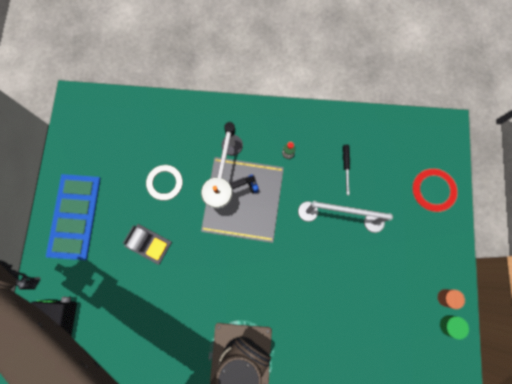

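View pics/side0.png

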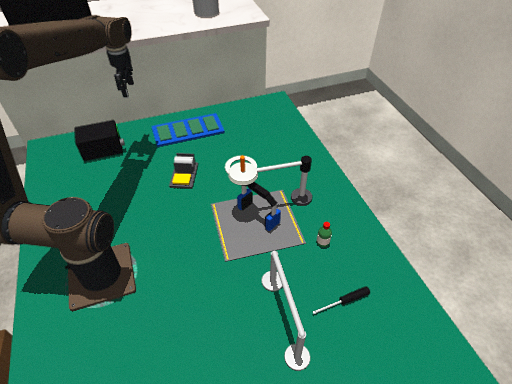

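Top: lamp head at (216,192) with grip at (214,188), post at (230,128). The headset band runs (230,185) to (255,185), partly under the head, and the rail bar runs (314,205) to (391,216). Side: grip at (242,163), band (250,185)-(275,207), bar (274,256)-(300,333). Now measuring.

Run:
```python
from h import *
big=[]
for n,(u0,v0,u1,v1) in {"top":(190,115,310,245),"side":(205,140,345,270)}.items():
    z=np.load(n+"0.npz",allow_pickle=True);p,d,i=z["p"],z["d"],z["info"].item()
    c=cloud(i,d);np.save(n+"c.npy",c)
    cv2.imwrite(f"pics/{n}crop.png",cv2.resize(p[v0:v1,u0:u1],None,fx=4.2,fy=4.2,interpolation=cv2.INTER_CUBIC))
    hsv=cv2.cvtColor(p,cv2.COLOR_BGR2HSV);H,S,V=[hsv[...,k].astype(int) for k in range(3)]
    z_=c[...,2];reg=(c[...,0]>.3)&(c[...,0]<1)&(abs(c[...,1])<.6)
    M={"grip":(H<18)&(S>150)&(z_>.19)&(z_<.27),"head":(S<60)&(V>140)&(z_>.17)&(z_<.21),
       "blue":(H>105)&(H<130)&(S>120)&(z_<.1)&(abs(c[...,1])<.25),"band":(V<60)&(z_>.1)&(z_<.16)&(abs(c[...,1])<.25),
       "postlamp":(V<70)&(z_>.18)&(z_<.25)&(abs(c[...,1])<.25),
       "bar":(S<60)&(V>100)&(z_>.14)&(z_<.18)&(c[...,1]<-.1),
       "yellow":(H>18)&(H<35)&(S>100)&(z_<.012)&(c[...,1]<.16)}
    for k,m in M.items():
        q=c[m&reg]
        if len(q)>4:
            print(n,k,len(q),"med",np.median(q,0).round(4),"min",np.percentile(q,3,0).round(3),"max",np.percentile(q,97,0).round(3))
            if k in("bar","band","yellow"):
                e=np.cov(q[:,:2].T);w,ve=np.linalg.eigh(e);print("   dir",ve[:,1].round(3),"ang",np.degrees(np.arctan2(ve[1,1],ve[0,1])).round(1))
```

```text
top grip 11 med [0.5104 0.1157 0.2498] min [0.509 0.113 0.226] max [0.515 0.119 0.253]
top head 877 med [0.523  0.1096 0.1897] min [0.472 0.077 0.179] max [0.694 0.158 0.195]
top blue 54 med [ 0.5656 -0.      0.0659] min [ 0.556 -0.011  0.028] max [0.579 0.014 0.07 ]
top band 110 med [0.565  0.0374 0.1451] min [0.546 0.005 0.123] max [0.586 0.073 0.151]
   dir [-0.92   0.393] ang 156.9
top postlamp 74 med [0.7295 0.0939 0.1957] min [0.719 0.08  0.189] max [0.744 0.109 0.202]
top bar 410 med [ 0.4947 -0.3157  0.16  ] min [ 0.48  -0.437  0.152] max [ 0.51  -0.196  0.165]
   dir [0.09  0.996] ang 84.9
top yellow 55 med [ 0.6597 -0.0057  0.003 ] min [ 0.397 -0.084 -0.003] max [0.669 0.124 0.009]
   dir [-0.998  0.062] ang 176.4
side grip 55 med [0.5105 0.1107 0.2268] min [0.507 0.107 0.196] max [0.518 0.117 0.252]
side head 619 med [0.5219 0.1012 0.1896] min [0.471 0.07  0.177] max [0.693 0.148 0.195]
side blue 309 med [5.619e-01 3.000e-04 5.350e-02] min [ 0.493 -0.016  0.011] max [0.606 0.131 0.071]
side band 268 med [0.5597 0.0493 0.1439] min [0.527 0.001 0.122] max [0.729 0.096 0.158]
   dir [-0.997 -0.08 ] ang -175.4
side postlamp 90 med [0.7298 0.0873 0.1956] min [0.716 0.076 0.182] max [0.746 0.107 0.2  ]
side bar 555 med [ 0.4897 -0.3426  0.1616] min [ 0.476 -0.447  0.153] max [ 0.505 -0.205  0.166]
   dir [0.089 0.996] ang 84.9
side yellow 210 med [0.412  0.0284 0.003 ] min [ 0.394 -0.079 -0.001] max [0.671 0.149 0.007]
   dir [-1.     0.016] ang 179.1
```

View pics/topcrop.png

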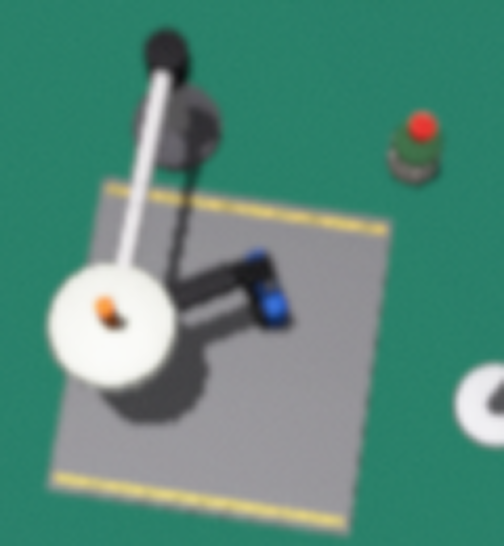

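View pics/sidecrop.png

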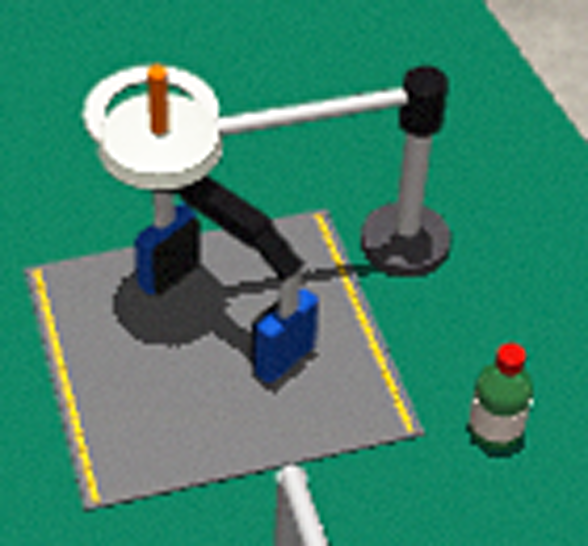

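```bash
cat >> h.py <<'E'
def tri(ia,pa,ib,pb):
    A=[];b=[]
    for i,p in((ia,pa),(ib,pb)):
        d=R.from_quat(i["orientation"]).as_matrix()@ray(i,*p);d/=np.linalg.norm(d)
        M=np.eye(3)-np.outer(d,d);A.append(M);b.append(M@np.array(i["origin"]))
    x=np.linalg.lstsq(np.vstack(A),np.hstack(b),rcond=None)[0];return x.round(4)
def tool(target):
    s=ctrl.get_state();r=R.from_quat(s["tcp_rot"]);return (100*r.inv().apply(np.array(target)-s["eef_pos"])).round(2)
E
python3 - <<'E'
from h import *
T=ctrl.camera_info("top");S=ctrl.camera_info("side")
t=lambda u,v:(190+u/4.2-.4,115+v/4.2-.4); s=lambda u,v:(205+u/4.2-.4,140+v/4.2-.4)
print("grip top",tri(T,t(104,304),S,s(157,70)))
print("post top",tri(T,t(166,50),S,s(428,78)))
for h in(.252,):print(onz(T,*t(104,304),h),onz(S,*s(157,70),h))
for q in((103,180),(391,220),(350,533),(48,489)):print("mat",onz(T,*t(*q),.003)[:2].round(3))
for q in((30,268),(328,211),(423,434),(88,508)):print("mat S",onz(S,*s(*q),.003)[:2].round(3))
g=np.array([.511,.113]);
print("to above grip",tool([.511,.113,.30]),tool([.511,.113,.21]))
s=ctrl.get_state();print(R.from_quat(s["tcp_rot"]).as_matrix().round(3))
E
```

```text
grip top [0.5145 0.1178 0.2521]
post top [0.7333 0.0956 0.197 ]
[0.51537365 0.11769897 0.252     ] [0.5136732  0.11782439 0.252     ]
mat [0.681 0.158]
mat [ 0.664 -0.1  ]
mat [ 0.386 -0.082]
mat [0.403 0.178]
mat S [0.408 0.176]
mat S [0.682 0.153]
mat S [ 0.661 -0.103]
mat S [ 0.386 -0.081]
to above grip [-44.67 -40.18  -9.01] [-4.467e+01 -4.016e+01 -1.000e-02]
[[-0.946  0.325 -0.001]
 [ 0.325  0.946 -0.002]
 [ 0.    -0.002 -1.   ]]
```

```bash
python3 -m crank '[[-20,-18,-9,0,0,0],[-44.8,-39.6,-9,0,0,0],[-44.8,-39.6,-9,0,0,0],[-44.8,-39.6,-9,0,0,0],[-44.8,-39.6,-9,0,0,0],[-44.8,-39.6,-9,0,0,0],[-44.8,-39.6,-9,0,0,0],[-44.8,-39.6,-9,0,0,0],[-44.8,-39.6,-9,0,0,0],[-44.8,-39.6,-9,0,0,0]]' 0.6
```

```text
time: 1.15
eef_pos: [0.463, 0.2073, 0.2865]
tcp_rot: [0.165, 0.986, 0.0, 0.0]
contact_force: [1.2, 1.7, -0.2]
opening: 0.602
finger_force: 0.0
```

Run:
```python
from h import *
print(ctrl.get_state()["time"],tool([.5145,.1178,.30]),tool([.5145,.1178,.21]))
```

```text
1.15 [-7.78 -6.8  -1.35] [-7.78 -6.8   7.65]
```

```bash
python3 -m crank '[[-7.8,-6.8,-1.3,0,0,0],[-7.8,-6.8,-1.3,0,0,0],[-7.8,-6.8,-1.3,0,0,0],[-7.8,-6.8,-1.3,0,0,0]]'
python3 - <<'E'
from h import *
i=ctrl.camera_info("wrist");p,d=ctrl.read_camera("wrist")
c=cloud(i,d);hsv=cv2.cvtColor(p,cv2.COLOR_BGR2HSV)
m=(hsv[...,0]<18)&(hsv[...,1]>150)&(c[...,2]>.24)&(c[...,2]<.262)&(hsv[...,2]>60);q=c[m]
print(len(q),np.median(q,0),q.min(0),q.max(0))
v,u=np.nonzero(m);print(u.mean(),v.mean(),proj(i,[.5145,.1178,.252]),onz(i,u.mean(),v.mean(),.252))
print(tool([.5145,.1178,.21]))
cv2.imwrite("pics/w1.png",p)
E
```

```text
time: 1.55
eef_pos: [0.5146, 0.1186, 0.299]
tcp_rot: [0.166, 0.986, 0.0, -0.0]
contact_force: [0.5, 0.8, 0.1]
opening: 0.6
finger_force: 0.0
323 [0.51140853 0.12020091 0.25133037] [0.50473451 0.11241405 0.24021342] [0.52004151 0.12720826 0.25331682]
254.343653250774 200.8204334365325 (np.float64(252.78520969248228), np.float64(205.6007184310991)) [0.51108571 0.12032675 0.252     ]
[-0.13 -0.16  8.88]
```

```bash
python3 -m crank '[[-0.1,0,5,0,0,0],[-0.1,0,8.9,0,0,0],[-0.1,0,8.9,0,0,0],[-0.1,0,8.9,0,0,0],[-0.1,0,8.9,0,0,0]]' 0.6 && python3 -m crank '[[0,0,0,0,0,0],[0,0,0,0,0,0],[0,0,0,0,0,0]]' 0.32 20
python3 - <<'E'
from h import *
p0=np.array([.733-.22*np.cos(.105),.0955+.22*np.sin(.105)]);s=ctrl.get_state();r=R.from_quat(s["tcp_rot"])
for f in np.arange(.2,1.2,.1):
    p=np.array([.733-.22*np.cos(f),.0955+.22*np.sin(f)])-p0
    print(f.round(2),(100*r.inv().apply([*p,0])).round(2))
E
```

```text
time: 2.1
eef_pos: [0.5165, 0.1202, 0.2133]
tcp_rot: [0.164, 0.986, 0.0, 0.002]
contact_force: [-0.0, 0.5, 0.6]
opening: 0.6
finger_force: 0.0
time: 2.4
eef_pos: [0.5159, 0.1193, 0.2116]
tcp_rot: [0.165, 0.986, 0.0, 0.001]
contact_force: [-0.2, 0.2, -0.2]
opening: 0.317
finger_force: 0.0
0.2 [0.37 2.06 0.  ]
0.3 [0.55 4.25 0.  ]
0.4 [0.51 6.45 0.  ]
0.5 [0.24 8.63 0.01]
0.6 [-2.300e-01  1.078e+01  1.000e-02]
0.7 [-9.200e-01  1.286e+01  1.000e-02]
0.8 [-1.82 14.87  0.02]
0.9 [-2.91 16.78  0.02]
1.0 [-4.19 18.57  0.02]
1.1 [-5.63 20.23  0.03]
```

```bash
python3 -m crank '[[0.3,1,0,0,0,0],[0.5,2.2,0,0,0,0],[0.6,3.4,0,0,0,0],[0.7,4.6,0,0,0,0],[0.7,6,0,0,0,0],[0.6,7.4,0,0,0,0],[0.4,8.8,0,0,0,0],[0.1,10.2,0,0,0,0],[-0.3,11.6,0,0,0,0],[-0.7,12.9,0,0,0,0]]' && python3 -m crank '[[-0.5,1.2,0,0,0,0],[-1,2.4,0,0,0,0],[-1.6,3.5,0,0,0,0],[-2.2,4.5,0,0,0,0],[-2.9,5.4,0,0,0,0],[-3.6,6.3,0,0,0,0],[-4.3,7.1,0,0,0,0],[-4.3,7.1,0,0,0,0],[-4.3,7.1,0,0,0,0]]'
python3 - <<'E'
from h import *
i=ctrl.camera_info("top");p,d=ctrl.read_camera("top");c=cloud(i,d)
hsv=cv2.cvtColor(p,cv2.COLOR_BGR2HSV)
m=(hsv[...,1]<60)&(hsv[...,2]>140)&(c[...,2]>.17)&(c[...,2]<.21)&(c[...,1]>0)&(c[...,0]>.4);q=c[m];print(len(q),np.median(q,0),q.min(0),q.max(0))
cv2.imwrite("pics/top2.png",cv2.resize(p[110:250,140:310],None,fx=4,fy=4,interpolation=cv2.INTER_CUBIC))
E
```

```text
time: 3.4
eef_pos: [0.5645, 0.2401, 0.2101]
tcp_rot: [0.165, 0.986, 0.0, -0.0]
contact_force: [0.2, -1.1, 0.4]
opening: 0.321
finger_force: 0.7
time: 4.3
eef_pos: [0.628, 0.2924, 0.2104]
tcp_rot: [0.165, 0.986, 0.0, 0.0]
contact_force: [0.6, 0.6, 0.2]
opening: 0.319
finger_force: 0.0
331 [0.6664387  0.25066319 0.18868158] [0.58087213 0.10924036 0.17288509] [0.72982749 0.29199391 0.19807732]
```

View pics/top2.png

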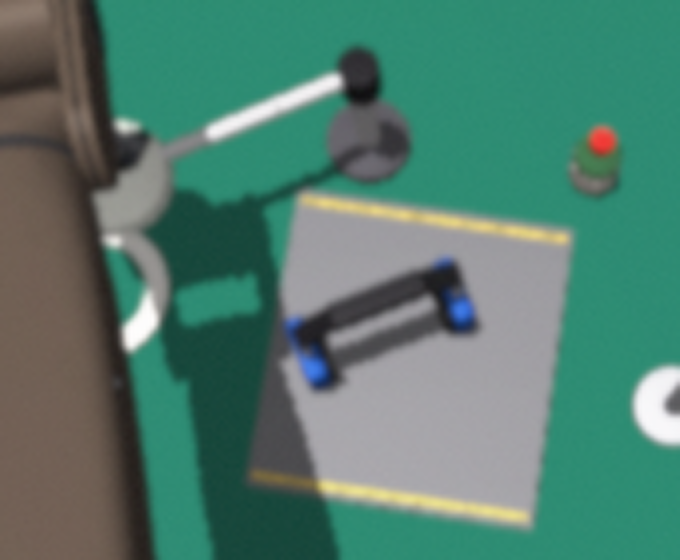

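The lamp head now sits at about (135,180) in the crop, clear of the mat. The headset still stands, with its band running (305,333)-(450,278).

```bash
python3 -m crank '[[0,-0.2,-2,0,0,0],[0,-0.2,-6,0,0,0],[0,-0.2,-11,0,0,0],[0,-0.2,-14,0,0,0],[0,-0.2,-14,0,0,0],[0,-0.2,-14,0,0,0]]' 0.5
cat > band.py <<'E'
from h import *
for n in("top","side","wrist"):
    i=ctrl.camera_info(n);p,d=ctrl.read_camera(n);c=cloud(i,d)
    m=(c[...,2]>.13)&(c[...,2]<.165)&(p.max(2)<75)&(c[...,0]>.4)&(c[...,0]<.66)&(c[...,1]>-.08)&(c[...,1]<.17)
    nn,l,st,_=cv2.connectedComponentsWithStats(m.astype(np.uint8))
    if nn<2: continue
    k=1+st[1:,4].argmax();q=c[(l==k)]
    (ctr,sz,a)=cv2.minAreaRect((q[:,:2]*1000).astype(np.float32))
    w,ve=np.linalg.eigh(np.cov(q[:,:2].T));print(n,len(q),np.median(q,0).round(4),"rect",np.round(ctr,1),np.round(sz,1),round(a,1),"dir",ve[:,1].round(3),np.degrees(np.arctan2(ve[1,1],ve[0,1])).round(1),"z",np.percentile(q[:,2],[5,95]).round(3))
    np.savez(n+"1.npz",p=p,d=d,info=np.array(i,dtype=object));cv2.imwrite(f"pics/{n}3.png",p)
E
python3 band.py
```

```text
time: 4.95
eef_pos: [0.6269, 0.2903, 0.3517]
tcp_rot: [0.165, 0.986, 0.001, 0.001]
contact_force: [0.2, 0.5, -0.4]
opening: 0.5
finger_force: 0.0
top 195 [0.55   0.0664 0.1452] rect [551.2  64.8] [ 18.3 127.1] 26.4 dir [-0.454  0.891] 117.0 z [0.132 0.15 ]
side 234 [0.5518 0.0564 0.1448] rect [551.1  63.7] [ 24.9 124.7] 26.7 dir [-0.469  0.883] 117.9 z [0.132 0.15 ]
wrist 1400 [0.5477 0.0803 0.1466] rect [550.8  69.5] [ 23.1 125.1] 27.3 dir [-0.462  0.887] 117.5 z [0.132 0.149]
```

```bash
python3 -m crank '[[-0.1,-5,0,0,0,0.12],[-0.1,-10,0,0,0,0.26],[-0.1,-15,0,0,0,0.4],[-0.1,-20,4,0,0,0.54],[-0.1,-23.7,8,0,0,0.68],[-0.1,-23.7,11,0,0,0.763],[-0.1,-23.7,11,0,0,0.763],[-0.1,-23.7,11,0,0,0.763],[-0.1,-23.7,11,0,0,0.763]]' 0.55; python3 band.py
python3 - <<'E'
from h import *
s=ctrl.get_state();m=R.from_quat(s["tcp_rot"]).as_matrix();print(s["qpos"].round(2),"yaw y",np.degrees(np.arctan2(m[1,1],m[0,1])),tool([.551,.0655,.129]))
E
```

```text
time: 6.0
eef_pos: [0.5525, 0.0666, 0.243]
tcp_rot: [0.519, 0.855, 0.001, 0.002]
contact_force: [0.5, -0.2, 1.0]
opening: 0.552
finger_force: 0.0
top 21 [0.5734 0.021  0.1351] rect [574.   18.4] [19.3 13.3] 4.9 dir [-0.995  0.097] 174.5 z [0.133 0.142]
side 235 [0.5508 0.0571 0.1445] rect [550.   65.4] [ 26.3 124.4] 25.8 dir [-0.46   0.888] 117.4 z [0.132 0.15 ]
wrist 2533 [0.5462 0.0772 0.1471] rect [550.2  69.2] [ 22.  124.1] 26.8 dir [-0.45   0.893] 116.7 z [0.132 0.149]
[-0.06 -0.    1.84  0.    1.3  -0.54] yaw y 27.444679985576986 [-1.000e-02 -2.300e-01  1.141e+01]
```

```bash
python3 -m crank '[[0,-0.1,4,0,0,0],[0,-0.1,8,0,0,0],[0,-0.1,10.5,0,0,0],[0,-0.1,11.2,0,0,0],[0,-0.1,11.3,0,0,0],[0,-0.1,11.3,0,0,0],[0,-0.1,11.3,0,0,0],[0,-0.1,11.3,0,0,0]]'
python3 - <<'E'
from h import *
p,d=ctrl.read_camera("wrist");cv2.imwrite("pics/w4.png",p);print(ctrl.get_state()["eef_pos"])
E
```

```text
time: 6.95
eef_pos: [0.5512, 0.0653, 0.1292]
tcp_rot: [0.52, 0.854, 0.001, 0.001]
contact_force: [-0.2, -0.1, -0.5]
opening: 0.553
finger_force: 0.0
[0.55084307 0.06534141 0.12884998]
```

View pics/w4.png

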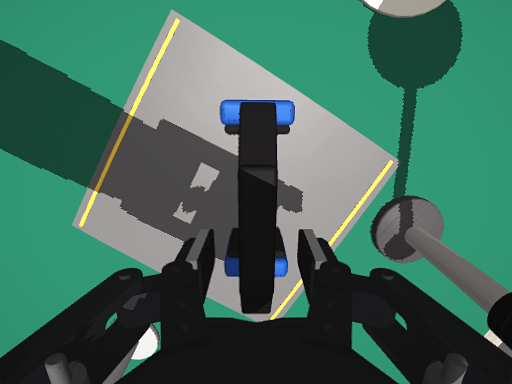

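The band is centred between the open pads at (205,250) and (305,250), and its visible crease at row 170 puts the band middle near the pads. I'll close now.

```bash
python3 -m crank '[[0,0,0,0,0,0],[0,0,0,0,0,0],[0,0,0,0,0,0],[0,0,0,0,0,0],[0,0,0,0,0,0],[0,0,0,0,0,0]]' 0 50 && python3 -m crank '[[0,0,-1,0,0,0],[0,0,-2.5,0,0,0],[0,0,-5,0,0,0],[0,0,-8,0,0,0],[0,0,-12,0,0,0],[0,0,-16,0,0,0],[0,0,-20,0,0,0],[0,0,-22,0,0,0],[0,0,-22,0,0,0],[0,0,-22,0,0,0]]'
python3 - <<'E'
from h import *
p,d=ctrl.read_camera("side");cv2.imwrite("pics/s5.png",cv2.resize(p[60:300,180:360],None,fx=2.5,fy=2.5,interpolation=cv2.INTER_CUBIC))
# bar ends
for n in("top","side"):
    z=np.load(n+"0.npz",allow_pickle=True);p=z["p"];c=np.load(n+"c.npy")
    m=(c[...,2]>.148)&(c[...,2]<.175)&(c[...,1]<-.12)&(c[...,1]>-.55)&(c[...,0]>.4)&(c[...,0]<.6)
    q=c[m];(ctr,sz,a)=cv2.minAreaRect((q[:,:2]*1000).astype(np.float32));print(n,len(q),ctr,sz,a,"ztop",np.percentile(q[:,2],[50,90,97]))
    i=z["info"].item();v,u=np.nonzero(m);t=(u-u.mean());print(u.min(),v[u.argmin()],u.max(),v[u.argmax()],v.min(),u[v.argmin()],v.max(),u[v.argmax()])
    cv2.imwrite(f"pics/{n}bar.png",cv2.resize(p[190:380,260:400] if n=="side" else p[190:235,295:400],None,fx=3 if n=="side" else 5,fy=3 if n=="side" else 5,interpolation=cv2.INTER_CUBIC))
E
```

```text
time: 7.6
eef_pos: [0.5499, 0.0654, 0.1273]
tcp_rot: [0.52, 0.854, -0.0, -0.0]
contact_force: [-0.1, -0.1, 0.1]
opening: -0.001
finger_force: 0.0
time: 8.6
eef_pos: [0.5498, 0.0654, 0.3478]
tcp_rot: [0.52, 0.854, 0.0, 0.0]
contact_force: [-0.5, 0.0, -0.1]
opening: 0.0
finger_force: 0.0
top 404 (495.310302734375, -318.5753173828125) (257.0032958984375, 20.421573638916016) 85.21757507324219 ztop [0.16004306 0.16340298 0.1650345 ]
312 202 391 215 201 314 219 387
side 574 (492.3194885253906, -322.0038757324219) (259.0897521972656, 18.90791130065918) 84.75151062011719 ztop [0.16158024 0.16463991 0.16558686]
271 253 305 333 251 272 339 302
```

View pics/s5.png

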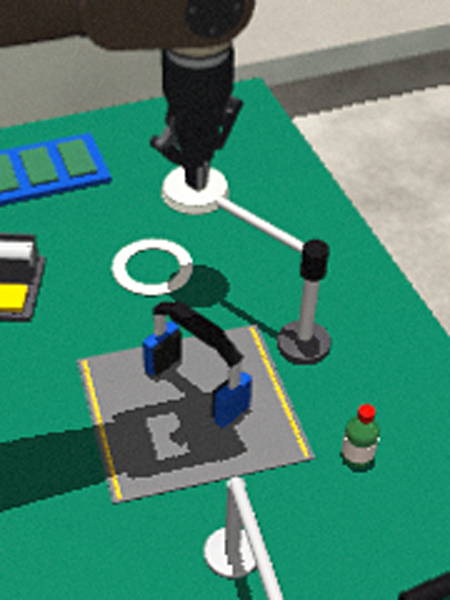

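The headset still stands, with its band at (155,310)-(240,360), but the fingers closed fully without gripping it. I'll check the heights of the band and of the fingertips as the wrist camera sees them.

```bash
python3 band.py
python3 - <<'E'
from h import *
s=ctrl.get_state();print(s["eef_pos"],s["opening"],ctrl.pinch_z)
i=ctrl.camera_info("wrist");z=np.load("wrist1.npz",allow_pickle=True);d=z["d"];c=cloud(i,d)
r=R.from_quat(s["tcp_rot"]);L=r.inv().apply(c.reshape(-1,3)-s["eef_pos"]).reshape(c.shape)
m=(d>0)&(L[...,2]<.05)&(abs(L[...,0])<.05)&(abs(L[...,1])<.06)
q=L[m];print("gripper pts tool frame z max",np.percentile(q[:,2],[50,90,99,100]).round(4));t=q[q[:,2]>np.percentile(q[:,2],98)];print(t.mean(0).round(4))
print("cam in tool",r.inv().apply(i["origin"]-s["eef_pos"]).round(4),(r.inv()*R.from_quat(i["orientation"])).as_rotvec().round(3))
E
```

```text
top 33 [0.5736 0.0222 0.1363] rect [573.7  22.4] [18.7 26.2] 24.3 dir [-0.851  0.525] 148.3 z [0.131 0.146]
side 237 [0.5516 0.0559 0.1442] rect [551.2  62.7] [ 25.6 129. ] 26.1 dir [-0.463  0.886] 117.6 z [0.131 0.15 ]
wrist 1411 [0.547  0.0757 0.1469] rect [550.1  69.2] [ 21.8 124.4] 27.0 dir [-0.449  0.893] 116.7 z [0.132 0.149]
[0.54915899 0.06542254 0.34505503] 0.0011814803817451118 0.0187
gripper pts tool frame z max [-0.1022 -0.0735 -0.0369 -0.0242]
[ 0.0109  0.0004 -0.0364]
cam in tool [ 0.0718  0.0007 -0.1634] [-0.219 -0.22   1.56 ]
```

View pics/wrist3.png

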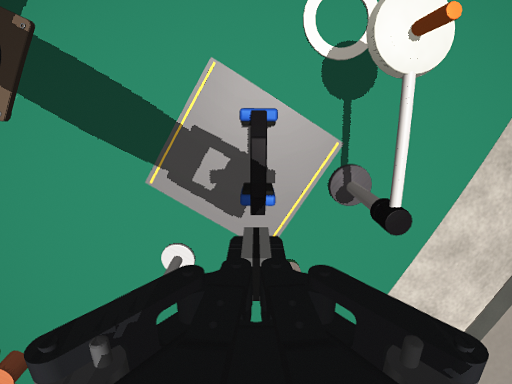

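The band middle is near (258,165) and unmoved. The closed fingertips show at about (257,220). I'll compare that with where the stated TCP should project.

Run:
```python
from h import *
s=ctrl.get_state();i=ctrl.camera_info("wrist");z=np.load("wrist1.npz",allow_pickle=True);d=z["d"];p=z["p"];c=cloud(i,d)
r=R.from_quat(s["tcp_rot"]);L=r.inv().apply(c.reshape(-1,3)-s["eef_pos"]).reshape(c.shape)
for t in([0,0,0],[.011,0,0],[-.011,0,0],[.011,0,-.019],[.011,0,-.03]):print(t,np.round(proj(i,s["eef_pos"]+r.apply(t)),1))
for v in range(205,300,6):print(v,d[v,248:268:6].round(3),L[v,248].round(3),L[v,262].round(3),p[v,250],p[v,257])
```

```text
[0, 0, 0] [254.9 230. ]
[0.011, 0, 0] [254.8 213.9]
[-0.011, 0, 0] [254.9 245.4]
[0.011, 0, -0.019] [254.7 225.7]
[0.011, 0, -0.03] [254.6 233.8]
205 [0.533 0.396 0.395 0.467] [-0.098 -0.015  0.342] [-0.054  0.009  0.21 ] [48 34 28] [13 13 14]
211 [0.535 0.407 0.405 0.536] [-0.11  -0.015  0.341] [-0.066  0.01   0.219] [76 78 80] [21 21 22]
217 [0.541 0.54  0.539 0.54 ] [-0.123 -0.015  0.343] [-0.123  0.013  0.342] [144 145 149] [145 146 149]
223 [0.542 0.543 0.543 0.544] [-0.135 -0.015  0.341] [-0.135  0.013  0.342] [143 144 148] [145 146 149]
229 [0.147 0.146 0.147 0.146] [ 0.013 -0.004 -0.028] [ 0.013  0.004 -0.028] [76 77 78] [12 12 11]
235 [0.139 0.14  0.14  0.14 ] [ 0.013 -0.003 -0.036] [ 0.013  0.004 -0.036] [76 78 78] [13 14 14]
241 [0.134 0.132 0.132 0.133] [ 0.012 -0.003 -0.042] [ 0.013  0.004 -0.042] [77 78 79] [14 14 14]
247 [0.126 0.127 0.128 0.128] [ 0.013 -0.003 -0.049] [ 0.013  0.003 -0.048] [77 78 79] [13 14 13]
253 [0.122 0.12  0.122 0.121] [ 0.012 -0.003 -0.053] [ 0.013  0.003 -0.054] [75 77 78] [14 14 14]
259 [0.117 0.117 0.117 0.115] [ 0.013 -0.003 -0.059] [ 0.012  0.003 -0.059] [110 112 113] [21 21 22]
265 [0.11  0.118 0.118 0.11 ] [ 0.014 -0.003 -0.066] [ 0.014  0.003 -0.066] [13 12 11] [21 21 21]
271 [0.106 0.121 0.115 0.106] [ 0.013 -0.002 -0.07 ] [ 0.014  0.003 -0.07 ] [16 15 15] [22 22 22]
277 [0.102 0.12  0.11  0.101] [ 0.014 -0.002 -0.074] [ 0.012  0.003 -0.071] [17 17 16] [21 22 22]
283 [0.101 0.12  0.111 0.098] [ 0.012 -0.002 -0.075] [ 0.009  0.003 -0.072] [19 19 18] [22 22 22]
289 [0.109 0.122 0.112 0.093] [ 0.004 -0.003 -0.069] [ 0.005  0.003 -0.069] [20 19 18] [21 21 21]
295 [0.11  0.123 0.113 0.094] [ 0.002 -0.003 -0.069] [ 0.001  0.003 -0.069] [19 18 18] [20 21 21]
```

The fingertips really end about 25 mm short of the stated TCP: the edge at row 226 is at tool z ≈ -0.025. I'll measure the tip at the band's grip width before going down again.

```bash
cat > tip.py <<'E'
from h import *
s=ctrl.get_state();i=ctrl.camera_info("wrist");p,d=ctrl.read_camera("wrist");c=cloud(i,d)
r=R.from_quat(s["tcp_rot"]);L=r.inv().apply(c.reshape(-1,3)-s["eef_pos"]).reshape(c.shape)
m=(d>0)&(d<.18)&(L[...,0]>.008)&(L[...,0]<.018)&(L[...,2]>-.05)
q=L[m];print(s["opening"],"tips:",[(np.percentile(k[:,2],98).round(4),k[:,1].min().round(4),k[:,1].max().round(4)) for k in(q[q[:,1]<0],q[q[:,1]>0])])
E
python3 -m crank '[[0,0,0,0,0,0],[0,0,0,0,0,0],[0,0,0,0,0,0],[0,0,0,0,0,0]]' 0.26; python3 tip.py;  python3 -m crank '[[0,0,0,0,0,0],[0,0,0,0,0,0],[0,0,0,0,0,0],[0,0,0,0,0,0]]' 0.55; python3 tip.py
```

```text
time: 9.2
eef_pos: [0.55, 0.0654, 0.3472]
tcp_rot: [0.52, 0.854, -0.0, -0.0]
contact_force: [0.3, -0.2, -0.3]
opening: 0.262
finger_force: 0.0
0.26237725827472375 tips: [(np.float64(-0.0251), np.float64(-0.0244), np.float64(-0.0105)), (np.float64(-0.0253), np.float64(0.0115), np.float64(0.0254))]
time: 9.65
eef_pos: [0.5499, 0.0654, 0.3474]
tcp_rot: [0.52, 0.854, 0.0, 0.0]
contact_force: [0.6, 0.1, -0.4]
opening: 0.55
finger_force: 0.0
0.5497977504215307 tips: [(np.float64(-0.0274), np.float64(-0.0365), np.float64(-0.0224)), (np.float64(-0.0268), np.float64(0.0239), np.float64(0.038))]
```

```bash
python3 -m crank '[[0,0.1,5,0,0,0],[0,0.1,10,0,0,0],[0,0.1,15,0,0,0],[0,0.1,19,0,0,0],[0,0.1,22,0,0,0],[0,0.1,23.5,0,0,0],[0,0.1,24.1,0,0,0],[0,0.1,24.1,0,0,0],[0,0.1,24.1,0,0,0],[0,0.1,24.1,0,0,0]]' 0.55 && python3 -m crank '[[0,0,0,0,0,0],[0,0,0,0,0,0],[0,0,0,0,0,0],[0,0,0,0,0,0],[0,0,0,0,0,0],[0,0,0,0,0,0]]' 0.1 50
```

```text
time: 10.7
eef_pos: [0.5523, 0.0658, 0.1085]
tcp_rot: [0.52, 0.854, 0.001, 0.002]
contact_force: [-0.3, -0.3, 0.5]
opening: 0.55
finger_force: 0.0
time: 11.3
eef_pos: [0.5519, 0.0658, 0.1076]
tcp_rot: [0.52, 0.854, 0.001, 0.001]
contact_force: [0.6, -0.3, 5.5]
opening: 0.244
finger_force: 51.8
```

```bash
python3 -m crank '[[0,0,-0.5,0,0,0],[0,0,-1.5,0,0,0],[0,0,-3,0,0,0],[0,0,-6,0,0,0],[0,0,-9.5,0,0,0],[0,0,-13,0,0,0],[0,0,-17,0,0,0],[0,0,-20,0,0,0],[0,0,-21.5,0,0,0],[0,0,-21.5,0,0,0]]'; python3 tip.py
python3 - <<'E'
from h import *
i=ctrl.camera_info("wrist");p,d=ctrl.read_camera("wrist");c=cloud(i,d);s=ctrl.get_state();r=R.from_quat(s["tcp_rot"])
L=r.inv().apply(c.reshape(-1,3)-s["eef_pos"]).reshape(c.shape)
m=(p.max(2)<75)&(L[...,0]>.02)&(L[...,0]<.085)&(abs(L[...,1])<.03)&(abs(L[...,2]+.03)<.04)&(d>0);q=L[m]
f=q[:,0]<.042
if f.sum()>10: print(f.sum(),"band top z tool",np.polyfit(q[f,0],q[f,2],1),np.percentile(q[f,1],[3,50,97]).round(4))
hsv=cv2.cvtColor(p,cv2.COLOR_BGR2HSV);b=(hsv[...,0]>105)&(hsv[...,0]<130)&(hsv[...,1]>150)&(d>0)&(abs(L[...,1])<.06)
print("blue",np.percentile(L[b],[3,50,97],axis=0).round(3))
i=ctrl.camera_info("top")
cv2.imwrite("pics/w6.png",p)
p,d=ctrl.read_camera("side");cv2.imwrite("pics/s6.png",p)
E
```

```text
time: 12.3
eef_pos: [0.5517, 0.0658, 0.3245]
tcp_rot: [0.52, 0.854, 0.001, 0.002]
contact_force: [0.4, -0.3, -2.5]
opening: 0.245
finger_force: 50.8
0.24468658328618825 tips: [(np.float64(-0.0271), np.float64(-0.0237), np.float64(-0.0002)), (np.float64(-0.0273), np.float64(0.0002), np.float64(0.0247))]
1998 band top z tool [-0.00095795 -0.04185188] [-0.009   0.0012  0.0113]
blue [[ 0.063 -0.026 -0.017]
 [ 0.074 -0.002  0.037]
 [ 0.082  0.029  0.041]]
```

View pics/w6.png

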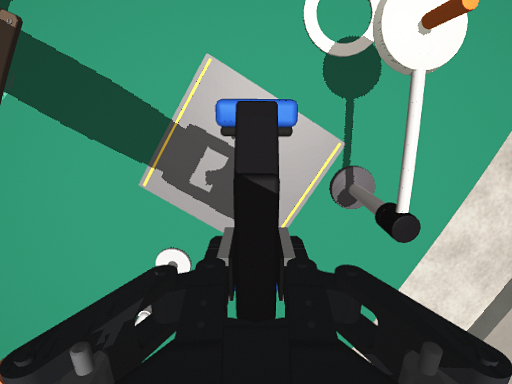

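Side view not needed: the wrist picture shows the band held between the pads at (225,250) and (290,250), with the far cup at (257,112), square and level. Next, the bar's position.

Run:
```python
from h import *
import itertools
res=[]
for n in("top","side"):
    z=np.load(n+"0.npz",allow_pickle=True);p=z["p"];i=z["info"].item();c=np.load(n+"c.npy")
    m=(c[...,2]>.145)&(c[...,2]<.175)&(c[...,1]<-.12)&(c[...,1]>-.55)&(c[...,0]>.4)&(c[...,0]<.6)
    v,u=np.nonzero(m);q=np.array([onz(i,a,b,.155) for a,b in zip(u,v)])[:,:2]
    (ctr,sz,a)=cv2.minAreaRect((q*1000).astype(np.float32));w,ve=np.linalg.eigh(np.cov(q.T))
    print(n,np.round(ctr,1),np.round(sz,1),"mean",q.mean(0).round(4),"ang",np.degrees(np.arctan2(ve[1,1],ve[0,1])))
i=ctrl.camera_info("wrist")
s=ctrl.get_state();r=R.from_quat(s["tcp_rot"]);print((100*r.inv().apply(np.array([.492,-.32,.3245])-s["eef_pos"])).round(2))
```

```text
top [ 494.9 -317.2] [258.2  20.4] mean [ 0.4954 -0.3184] ang 84.87546796499473
side [ 491.4 -323.1] [262.7  20.2] mean [ 0.4919 -0.3337] ang 84.81702490808546
[-31.63 -22.85  -0.56]
```

```bash
python3 -m crank '[[-1.5,-1,0,0,0,-0.04],[-5,-3.5,0,0,0,-0.13],[-8.5,-6,0,0,0,-0.24],[-12,-8.5,0,0,0,-0.36],[-15.5,-11,0,0,0,-0.48],[-19,-13.5,0,0,0,-0.6],[-22.5,-16,0,0,0,-0.72],[-26,-18.5,0,0,0,-0.83],[-29,-21,0,0,0,-0.93],[-31.4,-22.7,0,0,0,-1.005]]' && python3 -m crank '[[0,0,0,0,0,0],[0,0,0,0,0,0],[0,0,0,0,0,0],[0,0,0,0,0,0]]'
python3 - <<'E'
from h import *
i=ctrl.camera_info("wrist");s=ctrl.get_state();p,d=ctrl.read_camera("wrist");c=cloud(i,d);cv2.imwrite("pics/w7.png",p)
m=(c[...,2]>.145)&(c[...,2]<.172)&(c[...,1]>-.5)&(c[...,1]<-.15)&(abs(c[...,0]-.494)<.03);q=c[m]
w,ve=np.linalg.eigh(np.cov(q[:,:2].T));print(len(q),q.mean(0).round(4),np.percentile(q,[2,98],axis=0).round(4),np.degrees(np.arctan2(ve[1,1],ve[0,1])))
v,u=np.nonzero(m);g=np.array([onz(i,a,b,.155) for a,b in zip(u,v)]);print(g.mean(0))
M=R.from_quat(s["tcp_rot"]).as_matrix();print(s["qpos"].round(2),np.degrees(np.arctan2(M[1,1],M[0,1])),tool([.494,-.32,.3245]),s["eef_pos"])
E
```

```text
time: 13.45
eef_pos: [0.4916, -0.319, 0.3179]
tcp_rot: [0.044, 0.999, 0.002, -0.002]
contact_force: [-0.7, 0.4, -3.1]
opening: 0.244
finger_force: 50.7
time: 13.85
eef_pos: [0.4935, -0.3161, 0.3207]
tcp_rot: [0.044, 0.999, 0.0, -0.0]
contact_force: [-0.7, -0.0, -2.7]
opening: 0.25
finger_force: 50.7
2152 [ 0.4906 -0.3197  0.1606] [[ 0.4752 -0.4404  0.1543]
 [ 0.5067 -0.1968  0.1637]] 84.92484370027702
[ 0.4917446  -0.31987658  0.155     ]
[-0.74  0.03  1.67  0.    1.45 -2.23] 84.98163377252027 [-0.07 -0.38 -0.34] [ 0.49351609 -0.31609417  0.32073809]
```

View pics/w7.png

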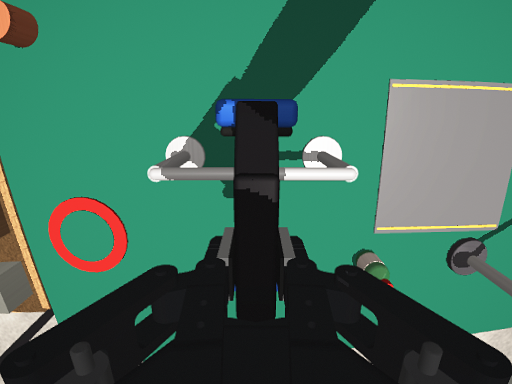

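Square over the bar: the bar at row 174 runs from column 155 to 350, with the band at column 257 in the middle. Lowering.

```bash
python3 -m crank '[[0,-0.2,2,0,0,0],[0,-0.4,5,0,0,0],[0,-0.4,8.5,0,0,0],[0,-0.4,12,0,0,0],[0,-0.4,14.5,0,0,0],[0,-0.4,16,0,0,0],[0,-0.4,16.8,0,0,0],[0,-0.4,17,0,0,0],[0,-0.4,17,0,0,0],[0,-0.4,17,0,0,0]]' && python3 -m crank '[[0,0,0.2,0,0,0],[0,0,0.4,0,0,0],[0,0,0.5,0,0,0],[0,0,0.5,0,0,0],[0,0,0.5,0,0,0]]'
```

```text
time: 14.9
eef_pos: [0.4939, -0.3221, 0.1532]
tcp_rot: [0.044, 0.999, -0.001, 0.001]
contact_force: [-0.6, 0.2, -2.3]
opening: 0.244
finger_force: 50.7
time: 15.4
eef_pos: [0.4929, -0.3213, 0.1463]
tcp_rot: [0.044, 0.999, 0.0, -0.0]
contact_force: [0.4, 0.0, -2.5]
opening: 0.245
finger_force: 50.7
```

```bash
python3 -m crank '[[0,0,0.1,0,0,0],[0,0,0.2,0,0,0],[0,0,0.2,0,0,0],[0,0,0.2,0,0,0]]';  python3 -m crank '[[0,0,0.1,0,0,0],[0,0,0.1,0,0,0],[0,0,0.1,0,0,0]]'
```

```text
time: 15.8
eef_pos: [0.4931, -0.3214, 0.1446]
tcp_rot: [0.044, 0.999, -0.0, 0.0]
contact_force: [0.0, 0.7, -1.7]
opening: 0.247
finger_force: 50.9
time: 16.1
eef_pos: [0.4931, -0.3214, 0.1445]
tcp_rot: [0.044, 0.999, -0.0, 0.0]
contact_force: [-3.0, 1.9, 5.7]
opening: 0.249
finger_force: 51.6
```

```bash
python3 -m crank '[[0,0,-0.1,0,0,0],[0,0,-0.1,0,0,0]]' - 20 && python3 -m crank '[[0,0,0,0,0,0],[0,0,0,0,0,0],[0,0,0,0,0,0],[0,0,0,0,0,0]]' 0.32 && python3 -m crank '[[0,0,0,0,0,0],[0,0,0,0,0,0],[0,0,0,0,0,0],[0,0,0,0,0,0]]' 0.55
python3 - <<'E'
from h import *
i=ctrl.camera_info("wrist");p,d=ctrl.read_camera("wrist");c=cloud(i,d);s=ctrl.get_state();r=R.from_quat(s["tcp_rot"])
L=r.inv().apply(c.reshape(-1,3)-s["eef_pos"]).reshape(c.shape)
m=(p.max(2)<75)&(L[...,0]>.01)&(L[...,0]<.042)&(abs(L[...,1])<.016)&(abs(L[...,2]+.03)<.04)&(d>0);q=L[m]
print(len(q),np.polyfit(q[:,0],q[:,2],1),np.percentile(q[:,1],[3,50,97]).round(4))
E
```

```text
time: 16.3
eef_pos: [0.4931, -0.3214, 0.1445]
tcp_rot: [0.044, 0.999, -0.0, 0.0]
contact_force: [-2.4, 1.1, 2.6]
opening: 0.246
finger_force: 51.3
time: 16.7
eef_pos: [0.493, -0.3214, 0.1441]
tcp_rot: [0.044, 0.999, 0.0, 0.0]
contact_force: [0.1, -0.2, 0.4]
opening: 0.319
finger_force: 0.0
time: 17.1
eef_pos: [0.493, -0.3213, 0.1444]
tcp_rot: [0.044, 0.999, -0.0, 0.0]
contact_force: [-0.5, -0.7, 0.1]
opening: 0.549
finger_force: 0.0
2854 [ 0.02029675 -0.04025745] [-0.0085  0.0018  0.0118]
```

Released and level within about 1°. Now backing straight up and checking.

```bash
python3 -m crank '[[0,0,-0.5,0,0,0],[0,0,-2,0,0,0],[0,0,-5,0,0,0],[0,0,-9,0,0,0],[0,0,-13,0,0,0],[0,0,-17,0,0,0],[0,0,-20,0,0,0],[0,0,-20,0,0,0]]' && python3 -m crank '[[5,0,0,0,0,0],[10,0,0,0,0,0],[12,0,0,0,0,0],[12,0,0,0,0,0],[12,0,0,0,0,0],[12,0,0,0,0,0],[12,0,0,0,0,0],[12,0,0,0,0,0],[12,0,0,0,0,0],[12,0,0,0,0,0]]'
python3 - <<'E'
from h import *
for n in("top","side"):
  for k in(0,1):
    i=ctrl.camera_info(n);p,d=ctrl.read_camera(n);c=cloud(i,d)
    m=(p.max(2)<75)&(c[...,2]>.165)&(c[...,2]<.2)&(c[...,1]>-.45)&(c[...,1]<-.2)&(abs(c[...,0]-.49)<.09);q=c[m]
    if len(q)>20:
        w,ve=np.linalg.eigh(np.cov(q[:,:2].T));A=np.c_[q[:,:2]-q[:,:2].mean(0),np.ones(len(q))];print(n,len(q),q.mean(0).round(4),np.degrees(np.arctan2(ve[1,1],ve[0,1])).round(1),np.percentile(q,[3,97],axis=0).round(3).tolist(),"slope",np.linalg.lstsq(A,q[:,2],rcond=None)[0][:2].round(3))
S=p[100:360,180:400];T=ctrl.read_camera("top")[0][100:260,120:400]
a=cv2.resize(S,None,fx=1.8,fy=1.8);b=cv2.resize(T,None,fx=1.4,fy=1.4)
o=np.zeros((max(a.shape[0],b.shape[0]),a.shape[1]+b.shape[1],3),np.uint8);o[:a.shape[0],:a.shape[1]]=a;o[:b.shape[0],a.shape[1]:]=b
cv2.imwrite("pics/fin.png",o)
E
```

```text
time: 17.95
eef_pos: [0.4946, -0.3227, 0.353]
tcp_rot: [0.044, 0.999, -0.004, 0.005]
contact_force: [1.0, 0.2, 0.6]
opening: 0.548
finger_force: 0.0
time: 18.95
eef_pos: [0.3737, -0.3106, 0.3442]
tcp_rot: [0.044, 0.999, 0.0, -0.0]
contact_force: [-0.7, -0.0, -1.2]
opening: 0.55
finger_force: 0.0
top 287 [ 0.4936 -0.318   0.1792] 174.5 [[0.438, -0.331, 0.166], [0.556, -0.306, 0.187]] slope [-0.015 -0.153]
top 282 [ 0.4916 -0.3178  0.1793] 174.9 [[0.437, -0.331, 0.166], [0.552, -0.306, 0.188]] slope [ 0.011 -0.138]
side 466 [ 0.4906 -0.3249  0.179 ] 174.8 [[0.434, -0.336, 0.166], [0.552, -0.311, 0.188]] slope [0.027 0.203]
side 470 [ 0.4907 -0.3252  0.1793] 174.5 [[0.434, -0.336, 0.166], [0.552, -0.311, 0.188]] slope [0.028 0.2  ]
```

View pics/fin.png

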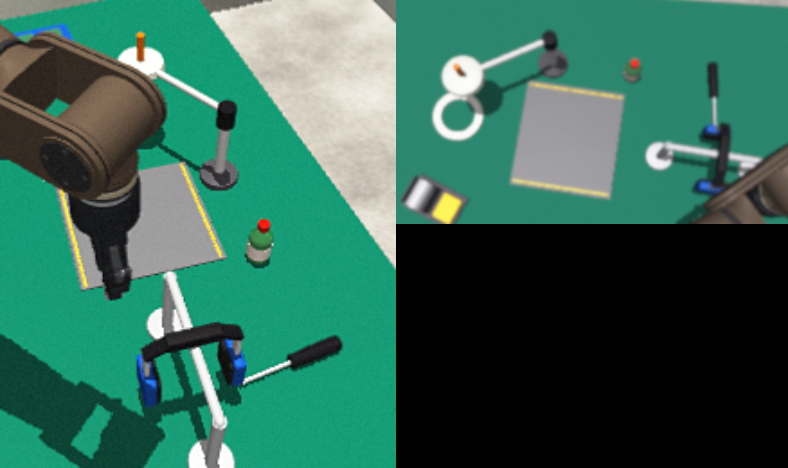

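The headset hangs level and square mid-rail, with its band at (190,335) and a cup on each side. The mat is clear, the lamp head is at (460,75) well off it, and the bystanders haven't moved.

```bash
python3 -c "
from plant import ctrl
print(ctrl.sign_off())"
```

```text
the job is handed in; nothing more can be done
None
```

I swung the lamp clear of the mat, then hung the headset level and square over the middle of the rail, with the bystanders left in place. The job is handed in at about 19 s; the first grasp closed above the headband without disturbing it, and the second held.

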